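Bring the hanging lock bodies to rest over the striker cup

ROBOT

A 6-joint arm with a two-finger parallel gripper is mounted at the origin on the work surface. World frame = base frame: x ahead of the robot, y to its left, z up, the work surface at z = 0. Lengths are in m, angles in degrees, forces in N, time in s.
With the tool pointing down it reaches from about 0.375 to 0.9 m from the base axis. Payload 3.1 kg.
Tool frame: the origin (TCP) lies between the finger pads; the fingertips stand 11 mm ahead of it and the grasp point (between the pads) lies 8 mm behind it; z points along the fingers, y is the line along which they close (so a half turn about z gives the same grasp; the last joint's range is limited). The gripper opens to 87 mm and grips with 3 to 60 N. Pads are 19 mm wide; open, the fingers measure 117 mm over their backs; the gripper's body (75 mm by 190 mm) begins 51 mm behind the grasp point.
Start: joints at [56.522, 30.224, 82.088, -0, 67.689, -10.227], TCP at [0.247, 0.574, 0.234] pointing down, gripper open.
Joint ranges: [-176.69, 176.69], [-43.24, 126.21], [12.49, 139.97], [-82, 262], [0, 151.66], [-163.58, 163.58]. Speed limits (degrees/s): [159.86, 159.86, 180, 180, 180, 180].

INTERFACE

Orientations are given as a 3x3 rotation matrix whose columns are the frame's x, y, z axes.
In Python, from rig import bot, viewer, workorder, models gives the robot as it stands.
- The arm moves only by the shell command python3 -m jog 'ROWS'. ROWS is JSON, a list of rows, each a list of 7 numbers: the opening, from 0 (shut) to 1 (fully open), then the shift along the tool's x, y, z in m, then the turn, a rotation vector about the tool's x, y, z in degrees. In form: [[claw, x, y, z, ax, ay, az], ...]. A call has 1 to 20 rows; each row is the pose to reach, as a shift and turn from the pose commanded when the call began, along the tool's axes at that moment; what a row does not reach only later rows make up. A row lasts 1/8 s, in which the tool goes at most 62.5 mm and 10.7 degrees, less where a joint would pass 70% of its speed; a pose out of reach is approached as far as the arm can. A call with a gripper value outside its range is refused whole. The fingers move at their own pace and stop on an object; the grip force is fixed at half the most. Time passes only in rows, so rows that repeat a pose let the fingers close. It gives the time, the measured TCP pose, the force, the opening and the grip force at its end, in the units of the state.
- bot.read_state(): the state, without advancing time (a new reading comes with each control period).
- viewer.capture(name): name is "side" or "top" or "wrist"; returns (picture, depth): 420x560x3 uint8, blue, green, red; 420x560 float32, m along the optical axis (not along the pixel's ray), 0 where there is no reading.
- viewer.camera_info(name): a dict with "fx", "fy", "cx", "cy" (pixels), "world_to_cam" (4x4, takes a point from world to camera coordinates). Camera axes: x right, y down, z forward; pixel columns grow to the right and rows downward; lengths in m; the calibration is good to about 2 mm. The wrist camera is an equidistant fisheye: a pixel r from the principal point sees the ray r / f radians off the axis. A picture is of the moment at which its call begins: read the wrist's pose just before it. camera_info takes no time and is no camera call; for the wrist camera it gives the pose at the moment of the call.
- workorder.hand_in(): hands the job in; it is judged then, once.
Trained networks look in the newest picture that a camera, given by its name, has taken for a name from the list of things; names that differ only in an ending like _2 or _b are one class to them, and where a whole thing is asked for, a point or a joint stands for the part that bears it (a point fixed in the world has none). Each returns a list of dicts, best first, with "p" (0 to 1); they miss things now and then, are a little off and sometimes report something else, mostly with a low value. They report only what shows in the picture. A call takes as long as a camera call.
- models.outline_of(camera, thing): "mask" (420x560 bool, what is visible of it).
- models.tip_of(camera, thing): "xyz" ([x, y, z] in m, in world coordinates, good to about 4 mm: a listed point, or the origin of a listed thing).
The state is a dict: "time_s": time; "joint_positions": joint angles; "qvel": joint speeds; "tau": joint torques, N m; "position": TCP position; "tcp_rot": TCP orientation; "force": force on the tool from outside, world axes, zero at the start; "moment": the same for the moment, N m; "opening": opening from 0.0 (shut) to 1.0 (fully open); "grasp_force": force on a finger pad.
Only numpy, scipy, OpenCV 4.12 (cv2) and the standard library are available. Lean on these libraries where they do the work, as an engineer would, in place of code of your own. Each camera call takes 0.05 s, during which the arm holds its last target. There are 200 camera calls.

TASK

Take the black knob of the trolley on the overhead rail, pull the hanging yoke with its two lock bodies out of the parking chock and bring it over the brass striker cup on the plate (it swings hard as its pin comes out of the chock). Damp the swing by moving the trolley only: never touch the yoke or the lock bodies, never let the pin knock against the chock's outer side or the yoke swing wildly, and leave the loose parts on the plate alone. Keep the load hanging still with its pin centred over the cup for at least three seconds, then let go of the knob and leave it hanging still there.

Things in the scene. Friction and masses are not known exactly. Their poses are not given: they have to be found in the camera images.
- plate: green fixture plate, 240 x 880 x 12 mm, fixed; origin: centre of its underside, on the work surface. Its y axis runs along the plate and the overhead steel rail (rail top 265 mm above the work surface, over the plate's line x = 0); z up. End posts at y = -405 and +405 mm, 265 mm high. An open steel flap stands at its -x edge (y 255 to 345 mm, 95 mm high)
- trolley (a joint): position in m of the trolley along the rail (plate y axis; 0 = over the chock at the plate's middle, stops at -0.235 and +0.235). It rolls with about 1.5 N of friction and stays where it is left. Trolley 0.35 kg
- knob (a point): middle of the trolley's black grip knob, which stands upright on the trolley: 30 x 30 mm wide (faces along the plate's x and y), its top 328 mm and its foot 277 mm above the work surface; this point is 306 mm above it. Grip it from above
- load (a joint): swing angle in rad of the yoke about its pivot under the trolley (axis = plate x): 0 plumb, positive when the pin tip swings towards plate +y; pin tip y = trolley + 0.135 sin(angle). Hardly damped (decay over 40 s). LEFF * angle'' = -9.81 * angle - trolley acceleration, with LEFF 0.58 m nominal (up to 10 % off), period about 1.5 s
- pin_tip (a point): lower end of the yoke's pin (16 mm thick), 135 mm below the pivot; hanging plumb it is 50 mm above the work surface. The pivot is 185 mm above the work surface
- locks: two grey cast lock bodies (42 x 50 x 42 mm each, together 0.6 kg nominal) clamped to the ends of the yoke's steel cross-bar (250 mm long along y), 120 mm either side of the pivot; they swing with the yoke (0.2 kg) as one rigid load; origin on the pivot
- chock (a point): parking chock fixed at the plate's middle: the pin hangs 6.5 mm deep in a slot between two ridges, 6 mm free to either side; this point is the slot's middle at the ridges' tops (56.5 mm up). As the trolley is pulled to either side the pin stays behind until, leaning about 0.38 rad, the trolley some 55 mm from the middle, it slips over the ridge and swings free
- guard: the outer side faces of the chock (25 mm to either side of the slot's middle, up to 54 mm high): the swinging pin must not knock back against them
- cup: brass striker cup, an open round cup 54 mm across and 25 mm high, fixed on the plate under the rail, to one side or the other of the chock, 130 to 190 mm from it; origin: centre of its underside. The target
- coupler: aluminium shaft coupler, a plain cylinder 40 mm across and 22 mm high, fixed on the plate under the rail at the other side of the chock; not the target; origin: centre of its underside
- spring_a: rigid chrome coil spring standing loose on the plate, 31 mm across, 40 mm high; origin: centre of its underside
- spring_b: second such spring
- roller: yellow nylon roller standing loose on the plate, 36 mm across, 28 mm high; origin: centre of its underside

How it is judged:
By the outcome, as a careful person would: the job done as asked, in the order asked, and still so for the second after the job is handed in, with the robot touching nothing.
It also fails if it takes over 48 s, if anything falls off the work surface, if the arm or the gripper's body presses on something with over 40 N, if the wrist force passes 120 N, or if a joint passes its speed limit or range.

## Working session

There is one attempt and no reset: what is moved stays moved. The work goes in short steps, Python scripts to look and compute and a shell command to move; the robot and the scene stay as the last step left them, time stands still between calls to the robot, and variables do not carry over. Pictures are saved under pics/ and viewed, at most 10 in all, crops included, and the job is handed in when it is done.

```bash
ls; mkdir -p pics; cat > h.py <<'E'
import numpy as np, cv2
from rig import bot, viewer, workorder, models
def tips(cam, names):
    for n in names:
        try: r=models.tip_of(cam,n)
        except Exception as e: print(n,e); continue
        print(cam,n,[(round(d['p'],2),np.round(d['xyz'],4).tolist()) for d in r[:3]])
E
python3 - <<'E'
from h import *
s=bot.read_state(); print(s['time_s'],s['position'],np.round(s['tcp_rot'],3).tolist(),s['opening'])
ims=[]
for c in ("side","top"):
    p,d=viewer.capture(c); cv2.imwrite(f'pics/{c}0.png',p)
    tips(c,["knob","pin_tip","chock","cup","coupler","plate","spring_a","roller"])
    print(np.round(viewer.camera_info(c)['world_to_cam'],3).tolist())
print(bot.read_state()['time_s'])
E
```

```text
pics
0.0 [0.24628876 0.57364681 0.23254346] [[-0.919, 0.395, -0.001], [0.395, 0.919, -0.002], [0.0, -0.002, -1.0]] 1.001290484447425
side knob [(0.94, [0.5113, 0.0393, 0.3085])]
side pin_tip [(0.85, [0.5094, 0.0435, 0.047])]
side chock [(0.89, [0.5137, 0.0435, 0.0574])]
side cup [(0.83, [0.5364, 0.1717, 0.0111])]
side coupler [(0.59, [0.483, -0.1148, 0.0132])]
side plate [(0.66, [0.5061, 0.0399, -0.0033]), (0.16, [0.4338, 0.1068, 0.0122])]
side spring_a [(0.64, [0.6174, 0.1069, 0.015]), (0.56, [0.5757, -0.1261, 0.0136])]
side roller [(0.61, [0.4345, 0.1069, 0.0118])]
[[1.0, -0.024, 0.017, -0.536], [-0.002, -0.638, -0.77, 0.154], [0.029, 0.77, -0.637, 0.951], [0.0, 0.0, 0.0, 1.0]]
top knob [(0.83, [0.5089, 0.042, 0.3053])]
top pin_tip []
top chock [(0.87, [0.5038, 0.0408, 0.0547])]
top cup [(0.57, [0.5328, 0.1677, 0.0088])]
top coupler [(0.54, [0.4816, -0.1125, 0.011])]
top plate [(0.56, [0.5109, 0.0383, -0.0025])]
top spring_a [(0.66, [0.6193, 0.1104, 0.0134]), (0.51, [0.5695, -0.1258, 0.0134])]
top roller [(0.76, [0.4327, 0.1025, 0.0115])]
[[-0.016, -1.0, -0.01, 0.027], [-0.995, 0.017, -0.095, 0.578], [0.096, 0.009, -0.995, 1.244], [0.0, 0.0, 0.0, 1.0]]
0.9
```

View pictures.

View pics/side0.png

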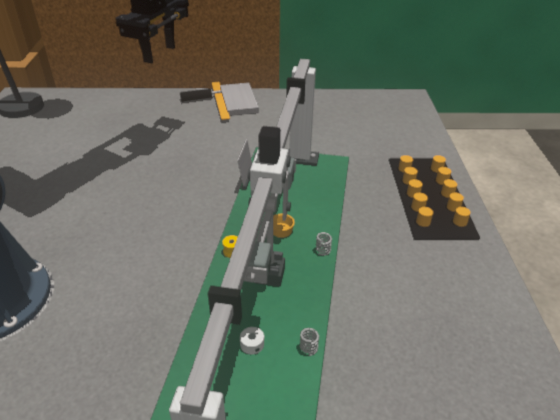

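View pics/top0.png

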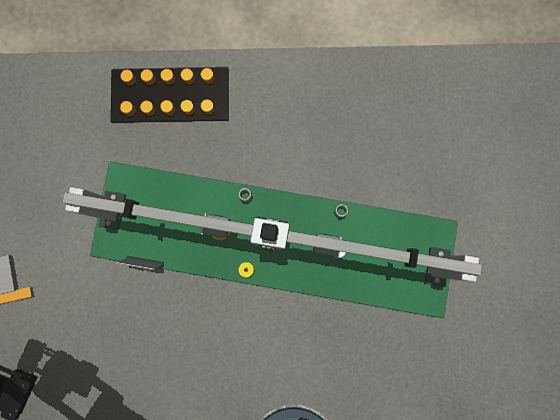

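```bash
cat >> h.py <<'E'
def world(cam,d,mask):
    i=viewer.camera_info(cam); v,u=np.nonzero(mask&(d>0)); z=d[v,u]
    P=np.c_[(u-i['cx'])/i['fx']*z,(v-i['cy'])/i['fy']*z,z,np.ones(len(z))]
    return (np.linalg.inv(i['world_to_cam'])@P.T).T[:,:3],u,v
def proj(cam,p):
    i=viewer.camera_info(cam); q=i['world_to_cam']@np.r_[p,1]; return i['fx']*q[0]/q[2]+i['cx'],i['fy']*q[1]/q[2]+i['cy']
E
python3 - <<'E'
from h import *
from scipy.optimize import least_squares
for c in ("top","side"):
    p,d=viewer.capture(c); np.savez(f'{c}.npz',p=p,d=d); hsv=cv2.cvtColor(p,cv2.COLOR_BGR2HSV)
    W,u,v=world(c,d,np.ones(d.shape,bool)); col=hsv[v,u]
    X,Y,Z=W.T
    # plate: green hue near z=12mm
    g=(col[:,0]>60)&(col[:,0]<90)&(col[:,1]>90)&(abs(Z-.012)<.008)
    r=cv2.minAreaRect(W[g][:,:2].astype(np.float32)*1000); print(c,'plate',r, np.median(Z[g]))
    rail=(abs(Z-.265)<.006)&(abs(X-.51)<.12)&(abs(Y-.04)<.40)
    R=W[rail]; a=np.polyfit(R[:,1],R[:,0],1); print('rail yaw',np.degrees(np.arctan(a[0])),'x at y=.0415',np.polyval(a,.0415),len(R))
    k=(Z>.285)&(abs(X-.51)<.04)&(abs(Y-.04)<.04); K=W[k]; t=K[K[:,2]>.322]
    print('knob',len(t),t.min(0),t.max(0),t.mean(0),cv2.minAreaRect(t[:,:2].astype(np.float32)*1000))
    b=(abs(col[:,0].astype(int)-18)<9)&(col[:,1]>120)&(col[:,2]>60)&(abs(X-.53)<.06)&(abs(Y-.17)<.06)&(Z<.05)&(Z>.012)
    B=W[b]; top=B[B[:,2]>.031]
    print('cup',len(B),B.min(0),B.max(0),len(top))
    f=least_squares(lambda q:np.hypot(top[:,0]-q[0],top[:,1]-q[1])-.0255,[.534,.17],loss='soft_l1',f_scale=.001); print('fit',f.x,np.abs(f.fun).mean())
    print(proj(c,[.51,.04,.185]))
E
```

```text
top plate ((510.2568359375, 41.50177001953125), (879.9295043945312, 239.7405548095703), 79.11990356445312) 0.012482615727171131
rail yaw 10.810912032698493 x at y=.0415 0.5108728103197812 4121
knob 255 [0.49572441 0.02506518 0.32260852] [0.52578656 0.05708022 0.33230526] [0.51065472 0.04074089 0.32780937] ((510.9532470703125, 40.72551727294922), (30.036251068115234, 29.52011489868164), 80.66072845458984)
cup 33 [0.5093194  0.1468249  0.01291564] [0.52596461 0.18825855 0.04217762] 30
fit [0.53709259 0.16928591] 0.0011466772009279978
(np.float64(271.4325414579467), np.float64(234.98991097763627))
side plate ((519.0284423828125, 101.25439453125), (750.69287109375, 237.42018127441406), 79.3656005859375) 0.011682659605061707
rail yaw 10.757583736082744 x at y=.0415 0.508786473680797 5163
knob 237 [0.49092391 0.02425083 0.32205746] [0.52265499 0.05519705 0.32876276] [0.50744415 0.03731817 0.32635861] ((507.3428039550781, 40.481170654296875), (30.960805892944336, 29.82279396057129), 81.32861328125)
cup 370 [0.51690102 0.14191542 0.01219474] [0.55644122 0.19402877 0.04004174] 109
fit [0.53015694 0.16904118] 0.0016166424942398352
(np.float64(270.7266941389937), np.float64(204.22969039250054))
```

```bash
python3 -m jog '[[1,0,0,-0.055,0,0,0],[1,0,0,-0.11,0,0,0],[1,-0.02,-0.017,-0.165,0,0,-2],[1,-0.06,-0.051,-0.165,0,0,-4],[1,-0.105,-0.089,-0.165,0,0,-6],[1,-0.15,-0.128,-0.165,0,0,-8],[1,-0.195,-0.166,-0.165,0,0,-10],[1,-0.24,-0.204,-0.165,0,0,-12.5],[1,-0.285,-0.243,-0.165,0,0,-12.5],[1,-0.33,-0.281,-0.165,0,0,-12.5],[1,-0.375,-0.319,-0.165,0,0,-12.5],[1,-0.415,-0.353,-0.165,0,0,-12.5],[1,-0.44,-0.3745,-0.165,0,0,-12.5],[1,-0.4527,-0.3853,-0.165,0,0,-12.5],[1,-0.4527,-0.3853,-0.165,0,0,-12.5],[1,-0.4527,-0.3853,-0.165,0,0,-12.5]]'; python3 - <<'E'
from h import *
s=bot.read_state(); print(s['time_s'],s['position'],np.round(s['tcp_rot'],4).tolist(),np.round(s['qvel'],2),s['force'])
p,d=viewer.capture('wrist'); cv2.imwrite('pics/w0.png',p); tips('wrist',['knob','cup'])
E
```

```text
time_s: 3.0
position: [0.5099, 0.0427, 0.3986]
tcp_rot: [[-0.983, 0.185, -0.001], [0.185, 0.983, 0.001], [0.001, 0.001, -1.0]]
force: [-0.2, 0.1, 0.2]
opening: 1.0
grasp_force: 0.0
3.0 [0.5098626  0.04270133 0.3985738 ] [[-0.9827, 0.1853, -0.0005], [0.1853, 0.9827, 0.0007], [0.0006, 0.0006, -1.0]] [ 0.62 -0.26  0.05 -0.17 -0.07 -0.07] [-0.16599777  0.13862522  0.2275746 ]
wrist knob [(0.75, [0.5128, 0.0421, 0.3059]), (0.57, [0.5035, 0.0364, 0.0576])]
wrist cup [(0.56, [0.5342, 0.1691, 0.0114])]
```

View pics/w0.png

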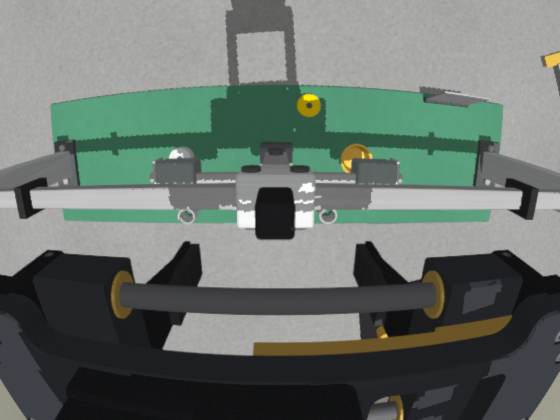

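```bash
python3 -m jog '[[1,0,-0.001,0.03,0,0,0],[1,0,-0.0015,0.06,0,0,0],[1,0,-0.0015,0.09,0,0,0],[1,0,-0.0015,0.1,0,0,0],[1,0,-0.0015,0.1,0,0,0],[0.6,0,-0.0015,0.1,0,0,0],[0.3,0,-0.0015,0.1,0,0,0],[0.2,0,-0.0015,0.1,0,0,0],[0.2,0,-0.0015,0.1,0,0,0],[0.2,0,-0.0015,0.1,0,0,0]]'; python3 - <<'E'
from h import *
s=bot.read_state(); print(s['time_s'],s['position'],np.round(s['tcp_rot'],4).tolist(),np.round(s['qvel'],2),s['force'],s['opening'],s['grasp_force'])
p,d=viewer.capture('wrist'); np.savez('w1.npz',p=p,d=d);cv2.imwrite('pics/w1.png',p); tips('wrist',['knob','cup','pin_tip'])
i=viewer.camera_info('wrist'); print({k:(np.round(v,4).tolist()) for k,v in i.items()})
E
```

```text
time_s: 4.4
position: [0.5102, 0.04, 0.2986]
tcp_rot: [[-0.982, 0.187, 0.0], [0.187, 0.982, -0.0], [-0.0, -0.0, -1.0]]
force: [-0.1, 0.2, -0.2]
opening: 0.51
grasp_force: 0.0
4.4 [0.51024895 0.03999347 0.29863552] [[-0.9824, 0.1866, 0.0001], [0.1866, 0.9824, -0.0], [-0.0001, -0.0, -1.0]] [-0.04  0.19  0.13 -0.11 -0.03 -0.04] [-0.08637084  0.16582976 -0.1978004 ] 0.5100758479207146 0.0
wrist knob [(0.69, [0.5109, 0.0403, 0.3072])]
wrist cup []
wrist pin_tip []
{'fx': 325.1923, 'fy': 325.1923, 'cx': 277.2962, 'cy': 205.3141, 'world_to_cam': [[0.1864, 0.9825, 0.0006, -0.1357], [0.9377, -0.1781, 0.2984, -0.5275], [0.2933, -0.0551, -0.9544, 0.3066], [0.0, 0.0, 0.0, 1.0]]}
```

View pics/w1.png

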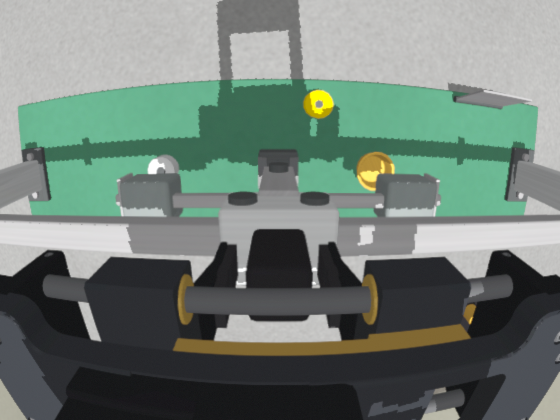

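```bash
python3 -m jog '[[0,0,0,0,0,0,0],[0,0,0,0,0,0,0],[0,0,0,0,0,0,0],[0,0,0,0,0,0,0],[0,0,0,0,0,0,0]]'; cat >> h.py <<'E'
A=np.radians(10.78); EY=np.array([np.sin(A),np.cos(A)]); EX=np.array([np.cos(A),-np.sin(A)]); C0=np.array([.5102,.0412])
def fish(cam_i,d,roi=None):
    v,u=np.nonzero(d>0); z=d[v,u]; a=(u-cam_i['cx'])/cam_i['fx']; b=(v-cam_i['cy'])/cam_i['fy']; r=np.hypot(a,b)+1e-9
    t=np.tan(r)/r; P=np.c_[a*t*z,b*t*z,z,np.ones(len(z))]
    return (np.linalg.inv(cam_i['world_to_cam'])@P.T).T[:,:3],u,v
def cloud(i,d):
    W,u,v=fish(i,d); xy=W[:,:2]-C0; return np.c_[xy@EX,xy@EY,W[:,2]],u,v
def shot():
    i=viewer.camera_info('wrist'); s=bot.read_state(); p,d=viewer.capture('wrist'); tr=(s['position'][:2]-C0)@EY
    return s['time_s'],tr,i,p,d
E
python3 - <<'E'
from h import *
s=bot.read_state(); print(s['time_s'],s['position'],s['force'],s['opening'],s['grasp_force'])
t,tr,i,p,d=shot(); print(tr); np.savez('ref.npz',p=p,d=d,w=i['world_to_cam'])
Q,u,v=cloud(i,d)
for sg in(-1,1):
    m=(abs(Q[:,0])<.04)&(abs(sg*(Q[:,1]-tr)-.12)<.035)&(Q[:,2]>.1)&(Q[:,2]<.24)
    q=Q[m]; print(sg,len(q),np.histogram(q[:,2],np.arange(.1,.245,.01))[0],np.percentile(q,[1,50,99],axis=0).round(4).tolist(),u[m].min(),u[m].max(),v[m].min(),v[m].max())
E
```

```text
time_s: 5.22
position: [0.5102, 0.0402, 0.2985]
tcp_rot: [[-0.982, 0.187, 0.0], [0.187, 0.982, 0.0], [0.0, 0.0, -1.0]]
force: [0.6, 0.4, -0.6]
opening: 0.341
grasp_force: 30.0
5.225 [0.51024981 0.04015987 0.29851286] [ 0.61877738  0.40024001 -0.61656107] 0.3413951476456722 30.000126301310956
-0.0010124604515246312
-1 2665 [   0    0    0    0    0  176  214  355 1911    9    0    0    0    0] [[-0.0226, -0.1507, 0.1523], [-0.0085, -0.114, 0.1875], [0.0143, -0.0876, 0.1898]] 116 183 173 215
1 2714 [   0    0    0    0    1  169  214  374 1948    8    0    0    0    0] [[-0.0227, 0.0856, 0.1516], [-0.0082, 0.1135, 0.1874], [0.0142, 0.148, 0.1897]] 370 439 173 216
```

```bash
cat >> h.py <<'E'
def theta(i,d,tr,lo=-.6,hi=.6):
    Q,u,v=cloud(i,d); m=(abs(Q[:,0])<.03)&(abs(abs(Q[:,1]-tr)-.12)<.05)&(Q[:,2]>.09)&(Q[:,2]<.27)&(abs(v-195)<150)
    y=Q[m,1]-tr; z=Q[m,2]-.185; best=None
    for th in np.arange(lo,hi,.01):
        a=y*np.cos(th)+z*np.sin(th); b=-y*np.sin(th)+z*np.cos(th)
        k=(abs(b-.0025)<.003)&(abs(abs(a)-.12)<.027); n=min((k&(a>0)).sum(),(k&(a<0)).sum())
        if best is None or n>best[0]: best=(n,th)
    th=best[1]
    for _ in range(6):
        a=y*np.cos(th)+z*np.sin(th); b=-y*np.sin(th)+z*np.cos(th)
        k=(abs(b-.0025)<.003)&(abs(abs(a)-.12)<.027)
        th+=np.polyfit(a[k],b[k],1)[0]
    return th,k.sum()
def cup(i,p,d,tr,r=.0255):
    from scipy.optimize import least_squares
    Q,u,v=cloud(i,d); hsv=cv2.cvtColor(p,cv2.COLOR_BGR2HSV)[v,u].astype(int)
    k=(abs(hsv[:,0]-18)<9)&(hsv[:,1]>110)&(abs(Q[:,0])<.05)&(Q[:,1]>.08)&(Q[:,1]<.19)&(Q[:,2]>.03)&(Q[:,2]<.042)
    q=Q[k]; f=least_squares(lambda c:np.hypot(q[:,0]-c[0],q[:,1]-c[1])-r,[0,.13],loss='soft_l1',f_scale=.001)
    return len(q),f.x,np.abs(f.fun).mean(),q.min(0),q.max(0)
E
python3 - <<'E'
from h import *
z=np.load('ref.npz'); i=viewer.camera_info('wrist'); i['world_to_cam']=z['w']
print(theta(i,z['d'],-.001)); print(cup(i,z['p'],z['d'],-.001))
Q,u,v=cloud(i,z['d'])
m=(abs(Q[:,1])<.05)&(Q[:,2]>.03)&(Q[:,2]<.062)&(Q[:,0]<.0)&(Q[:,0]>-.05); q=Q[m]; print(len(q),np.percentile(q,[1,50,99],axis=0).round(4).tolist())
for zz in (.035,.045,.053,.057):
    s=q[abs(q[:,2]-zz)<.003]; print(zz,len(s),s[:,1].min() if len(s) else 0,s[:,1].max() if len(s) else 0)
E
```

```text
(np.float64(-0.0006059563077235375), np.int64(3398))
(300, array([-6.22483993e-05,  1.31018597e-01]), np.float64(0.0018344171333137648), array([-0.02634061,  0.10492169,  0.03004685]), array([0.02508619, 0.1561069 , 0.03926135]))
653 [[-0.0257, -0.0239, 0.0305], [-0.018, 0.0009, 0.043], [-0.001, 0.0256, 0.0581]]
0.035 4 -0.022290186024505193 0.011286051177862154
0.045 196 -0.02304086607788104 0.024913332081626514
0.053 146 -0.023949988267075395 0.025743671674930566
0.057 200 -0.023846466608694196 0.02567467110564136
```

```bash
python3 -m jog '[[0,0,0.002,0,0,0,0],[0,0,0.007,0,0,0,0],[0,0,0.012,0,0,0,0],[0,0,0.017,0,0,0,0],[0,0,0.022,0,0,0,0],[0,0,0.027,0,0,0,0],[0,0,0.032,0,0,0,0],[0,0,0.037,0,0,0,0],[0,0,0.040,0,0,0,0],[0,0,0.040,0,0,0,0]]'; python3 - <<'E'
from h import *
for _ in range(3):
    t,tr,i,p,d=shot(); s=bot.read_state(); print(t,tr,theta(i,d,tr),s['force']@np.r_[EY,0],cup(i,p,d,tr)[:3])
E
```

```text
time_s: 6.52
position: [0.5178, 0.08, 0.2985]
tcp_rot: [[-0.982, 0.186, 0.0], [0.186, 0.982, 0.001], [-0.0, 0.001, -1.0]]
force: [0.8, 1.0, -0.5]
opening: 0.349
grasp_force: 30.0
6.525 0.03952399648149858 (np.float64(-0.2606659840022435), np.int64(3106)) 0.6675957732053146 (334, array([-0.00075513,  0.13101895]), np.float64(0.0019382011772139066))
6.575 0.03952369615063723 (np.float64(-0.2605011429817644), np.int64(3099)) 2.190505489666148 (338, array([-0.0007025 ,  0.13097198]), np.float64(0.0019446202034740082))
6.625 0.03945881074892856 (np.float64(-0.26012043542650864), np.int64(3115)) 1.1746034363304907 (336, array([-0.00074005,  0.13097061]), np.float64(0.0019662136319230335))
```

```bash
cat > plan.py <<'E'
import numpy as np
from scipy.optimize import minimize
def sim(xk,x0,th,w,L=.58,lag=.06,dt=.005,row=.125,tail=0):
    # commanded knots piecewise linear, first-order-ish pure delay 'lag'
    n=len(xk); T=np.arange(0,n*row+tail,dt); X=np.interp(T-lag,np.arange(n+1)*row,np.r_[x0,xk])
    X=np.convolve(np.r_[np.full(10,X[0]),X,np.full(10,X[-1])],np.ones(21)/21,'valid')
    q=X[0]+L*th; qd=L*w; Q=[]
    for x in X:
        qd-=9.81/L*(q-x)*dt; q+=qd*dt; Q.append(q)
    Q=np.array(Q); return T,X,(Q-X)/L,qd
def plan(x0,th,w,xt,n=16,L=.58,lag=.06,thmax=.40,ymin=.045,hold=2,warm=.3):
    def full(z): return np.r_[z,np.full(hold,xt)]
    def cost(z):
        T,X,TH,qd=sim(full(z),x0,th,w,L,lag); k=np.diff(np.r_[x0,x0,full(z)],2); v=np.diff(np.r_[x0,full(z)])
        late=T>warm
        return 300*((X[-1]+L*TH[-1]-xt)**2+qd**2*L/9.81)*100+20*(k**2).sum()+5*(v**2).sum()+200*(np.clip(np.abs(TH)-thmax,0,9)**2).mean()+3e4*(np.clip(ymin-(X+.135*TH)[late],0,9)**2).mean()+3e4*(np.clip(full(z)-.222,0,9)**2).sum()
    r=minimize(cost,np.linspace(x0,xt,n-hold+1)[1:],method='BFGS'); z=full(r.x); T,X,TH,qd=sim(z,x0,th,w,L,lag,tail=1.6)
    print('cost',r.fun,'shift from x0 mm',np.round((z-x0)*1000,1).tolist()); print('steps',np.round(np.diff(np.r_[x0,z])*1000,0)); print('th range',TH.min(),TH.max(),'min pin late',(X+.135*TH)[T>warm].min(),'resid',np.abs(TH[T>n*.125]).max())
    return z
if __name__=='__main__':
    plan(.0555,-.37,.3,.131)
E
python3 plan.py; python3 -m jog '[[0,0,0.0025,0,0,0,0],[0,0,0.005,0,0,0,0],[0,0,0.0075,0,0,0,0],[0,0,0.010,0,0,0,0]]'; cat > look.py <<'E'
from h import *; import sys
for _ in range(int(sys.argv[1])):
    t,tr,i,p,d=shot(); th,n=theta(i,d,tr); print(round(t,3),'tr %.4f th %.4f n %d pin %.4f'%(tr,th,n,tr+.135*np.sin(th)))
E
python3 look.py 2
```

```text
cost 0.08530466337034605 shift from x0 mm [-8.9, -11.2, -0.2, 28.3, 70.0, 114.2, 149.1, 166.5, 166.5, 153.7, 129.2, 101.3, 80.0, 72.1, 75.5, 75.5]
steps [ -9.  -2.  11.  29.  42.  44.  35.  17.   0. -13. -24. -28. -21.  -8.
   3.   0.]
th range -0.3683435474137931 0.26190183135013495 min pin late 0.04259197969311462 resid 3.62504638591849e-05
time_s: 7.18
position: [0.5196, 0.0892, 0.2985]
tcp_rot: [[-0.982, 0.187, -0.0], [0.187, 0.982, -0.0], [0.0, -0.0, -1.0]]
force: [0.0, -1.7, -1.3]
opening: 0.34
grasp_force: 30.0
7.175 tr 0.0489 th -0.3271 n 2931 pin 0.0055
7.225 tr 0.0493 th -0.3308 n 2932 pin 0.0054
```

```bash
sed -i 's/-.222,0,9)\*\*2).sum()/&+3e3*(np.clip(x0-z,0,9)**2).sum()/; s/lag=.06/lag=.03/g' plan.py; python3 plan.py; python3 -m jog '[[0,0,0.002,0,0,0,0],[0,0,0.004,0,0,0,0]]'; python3 look.py 2
```

```text
cost 0.10445081946625268 shift from x0 mm [-0.1, -0.3, -0.1, 16.6, 55.2, 104.4, 146.1, 166.5, 166.5, 160.8, 137.6, 104.2, 76.6, 67.5, 75.5, 75.5]
steps [ -0.  -0.   0.  17.  39.  49.  42.  20.   0.  -6. -23. -33. -28.  -9.
   8.   0.]
th range -0.36834354741379305 0.2844584545587286 min pin late 0.05064142338433049 resid 6.963930917332361e-05
time_s: 7.52
position: [0.5204, 0.0931, 0.2985]
tcp_rot: [[-0.982, 0.187, 0.0], [0.187, 0.982, -0.0], [-0.0, -0.0, -1.0]]
force: [0.8, -3.0, -1.0]
opening: 0.343
grasp_force: 30.0
7.525 tr 0.0529 th -0.3550 n 2843 pin 0.0060
7.575 tr 0.0532 th -0.3578 n 2823 pin 0.0059
```

```bash
python3 -m jog '[[0,0,0.0015,0,0,0,0]]' | head -1; python3 look.py 1
```

```text
time_s: 7.75
7.75 tr 0.0543 th -0.3648 n 2812 pin 0.0061
```

```bash
python3 -m jog '[[0,0,0.001,0,0,0,0]]' | head -1; python3 look.py 1
```

```text
time_s: 7.92
7.925 tr 0.0554 th -0.3697 n 2777 pin 0.0066
```

```bash
python3 -m jog '[[0,0,0.001,0,0,0,0]]' | head -1; python3 look.py 1
```

```text
time_s: 8.1
8.1 tr 0.0564 th -0.3700 n 2789 pin 0.0075
```

```bash
python3 look.py 2
```

```text
8.15 tr 0.0565 th -0.3699 n 2787 pin 0.0077
8.2 tr 0.0565 th -0.3696 n 2782 pin 0.0077
```

```bash
python3 -m jog '[[0,0,0.001,0,0,0,0]]' | head -1; python3 look.py 2
```

```text
time_s: 8.38
8.375 tr 0.0573 th -0.3697 n 2790 pin 0.0085
8.425 tr 0.0575 th -0.3697 n 2800 pin 0.0087
```

```bash
python3 -m jog '[[0,0,0.0015,0,0,0,0]]' | head -1; python3 look.py 1
```

```text
time_s: 8.6
8.6 tr 0.0588 th -0.3697 n 2786 pin 0.0101
```

```bash
python3 -m jog '[[0,0,0.002,0,0,0,0]]' | head -1; python3 look.py 1
```

```text
time_s: 8.78
8.775 tr 0.0609 th -0.3696 n 2805 pin 0.0121
```

```bash
python3 -m jog '[[0,0,0.002,0,0,0,0]]' | head -1; python3 look.py 1
```

```text
time_s: 8.95
8.95 tr 0.0630 th -0.2659 n 3092 pin 0.0275
```

```bash
python3 look.py 1
```

```text
9.0 tr 0.0633 th -0.2062 n 3271 pin 0.0356
```

```bash
python3 -c "
from plan import *
z=plan(.0634,-.138,1.426,.131,n=15,warm=.05)
z=plan(.0634,-.138,1.426,.131,n=18,warm=.05)
T,X,TH,q=sim(z,.0634,-.138,1.426);print((X+.135*TH)[::25].round(3),TH[::25].round(3))"
```

```text
cost 0.09231131096737724 shift from x0 mm [-0.0, 15.6, 48.8, 91.5, 130.5, 154.2, 158.6, 152.0, 129.4, 97.1, 67.4, 51.6, 54.3, 67.6, 67.6]
steps [ -0.  16.  33.  43.  39.  24.   4.  -7. -23. -32. -30. -16.   3.  13.
   0.]
th range -0.13081164741379311 0.287441535291825 min pin late 0.0568145162409535 resid 4.313990412588191e-05
cost 0.06043278435540095 shift from x0 mm [6.6, 22.9, 47.8, 76.6, 103.0, 120.7, 125.6, 116.5, 95.8, 68.9, 42.4, 22.9, 14.9, 19.7, 34.5, 53.3, 67.6, 67.6]
steps [  7.  16.  25.  29.  26.  18.   5.  -9. -21. -27. -26. -19.  -8.   5.
  15.  19.  14.   0.]
th range -0.16255850109244188 0.3018884757550411 min pin late 0.058003579389191116 resid 1.6239170396323758e-05
[0.046 0.075 0.11  0.144 0.173 0.19  0.194 0.185 0.167 0.143 0.118 0.098
 0.086 0.083 0.089 0.101 0.116 0.128] [-0.131  0.05   0.203  0.29   0.293  0.223  0.107 -0.016 -0.112 -0.159
 -0.152 -0.105 -0.04   0.018  0.05   0.051  0.03   0.006]
```

```bash
python3 -m jog '[[0,0,0.0066,0,0,0,0],[0,0,0.0229,0,0,0,0],[0,0,0.0478,0,0,0,0],[0,0,0.0766,0,0,0,0],[0,0,0.103,0,0,0,0],[0,0,0.1207,0,0,0,0],[0,0,0.1256,0,0,0,0],[0,0,0.1165,0,0,0,0],[0,0,0.0958,0,0,0,0],[0,0,0.0689,0,0,0,0],[0,0,0.0424,0,0,0,0],[0,0,0.0229,0,0,0,0],[0,0,0.0149,0,0,0,0],[0,0,0.0197,0,0,0,0],[0,0,0.0345,0,0,0,0],[0,0,0.0533,0,0,0,0],[0,0,0.0676,0,0,0,0],[0,0,0.0676,0,0,0,0]]'; python3 look.py 10
```

```text
time_s: 11.3
position: [0.5353, 0.1717, 0.2985]
tcp_rot: [[-0.983, 0.184, 0.001], [0.184, 0.983, 0.001], [-0.001, 0.001, -1.0]]
force: [4.1, 0.1, -3.0]
opening: 0.344
grasp_force: 30.0
11.3 tr 0.1329 th -0.0203 n 3405 pin 0.1302
11.35 tr 0.1322 th -0.0079 n 3413 pin 0.1312
11.4 tr 0.1317 th 0.0050 n 3382 pin 0.1323
11.45 tr 0.1313 th 0.0176 n 3393 pin 0.1336
11.5 tr 0.1309 th 0.0287 n 3405 pin 0.1348
11.55 tr 0.1307 th 0.0387 n 3393 pin 0.1359
11.6 tr 0.1305 th 0.0465 n 3394 pin 0.1368
11.65 tr 0.1304 th 0.0519 n 3388 pin 0.1374
11.7 tr 0.1303 th 0.0552 n 3390 pin 0.1378
11.75 tr 0.1303 th 0.0560 n 3387 pin 0.1379
```

```bash
cat > fit.py <<'E'
import numpy as np
from scipy.optimize import least_squares
def fit(t,tr,th,tend,Lfix=None):
    t=np.array(t);tr=np.array(tr);th=np.array(th)
    tt=np.arange(t[0],tend+1e-9,.005); X=np.interp(tt,t,tr)
    def run(p):
        L=Lfix or p[2]; q,qd=X[0]+L*p[0],L*p[1]; o=[]; w=[]
        for x in X: o.append((q-x)/L); w.append(qd); qd-=9.81/L*(q-x)*.005; q+=qd*.005
        return np.array(o),np.array(w)/L
    r=least_squares(lambda p:np.interp(t,tt,run(p)[0])-th,[th[0],0,.57] if Lfix is None else [th[0],0]); o,w=run(r.x)
    print('fit',r.x,'rms',np.sqrt((r.fun**2).mean()),'end th',o[-1],'q-rate/L',w[-1]); return r.x,o[-1],w[-1]
E
python3 -c "
from fit import *; from plan import plan
t=np.arange(11.3,11.76,.05);tr=[.1329,.1322,.1317,.1313,.1309,.1307,.1305,.1304,.1303,.1303];th=[-.0203,-.0079,.0050,.0176,.0287,.0387,.0465,.0519,.0552,.0560]
for L in (None,.52,.55,.58,.62): p,a,b=fit(t,tr,th,11.8,L)
for L in (.53,.56): plan(.1302,.0545,-.06,.131,n=10,L=L)
"
```

```text
fit [-0.02036567  0.21919877  0.52736016] rms 0.00017300688568302978 end th 0.05368802128720697 q-rate/L -0.06534976332875289
fit [-0.02049899  0.2197663 ] rms 0.00019614460434452265 end th 0.053349726138587794 q-rate/L -0.06857552234795226
fit [-0.01998152  0.21753082] rms 0.0003185397174026149 end th 0.05466880624123648 q-rate/L -0.05592026785139651
fit [-0.01952584  0.21548989] rms 0.0006120405135782109 end th 0.055844173901239205 q-rate/L -0.04446761968962592
fit [-0.01899718  0.21303787] rms 0.000976785047773899 end th 0.057224943749840086 q-rate/L -0.030799636412919964
cost 0.014567468246374478 shift from x0 mm [15.8, 23.7, 18.6, 7.4, -0.0, -0.2, -0.1, -0.1, 0.8, 0.8]
steps [ 16.   8.  -5. -11.  -7.  -0.   0.   0.   1.   0.]
th range -0.03161255145646916 0.05417478089622642 min pin late 0.13007982144156854 resid 5.384360455399592e-05
cost 0.015707191345163064 shift from x0 mm [16.4, 25.1, 20.6, 9.0, 0.3, -0.2, -0.1, -0.1, 0.8, 0.8]
steps [ 16.   9.  -5. -12.  -9.  -0.   0.   0.   1.   0.]
th range -0.03207548477218054 0.054176131919642836 min pin late 0.13013028448398598 resid 5.0213930307298796e-05
```

L ≈ 0.53. Apply the correction.

```bash
python3 -m jog '[[0,0,0.0158,0,0,0,0],[0,0,0.0237,0,0,0,0],[0,0,0.0186,0,0,0,0],[0,0,0.0074,0,0,0,0],[0,0,0,0,0,0,0],[0,0,0,0,0,0,0],[0,0,0,0,0,0,0],[0,0,0.0008,0,0,0,0],[0,0,0.0008,0,0,0,0]]'|head -2; python3 look.py 9
```

```text
time_s: 12.92
position: [0.535, 0.1701, 0.2985]
12.925 tr 0.1313 th -0.0071 n 3393 pin 0.1303
12.975 tr 0.1313 th -0.0066 n 3402 pin 0.1304
13.025 tr 0.1313 th -0.0059 n 3413 pin 0.1305
13.075 tr 0.1313 th -0.0051 n 3400 pin 0.1306
13.125 tr 0.1313 th -0.0038 n 3399 pin 0.1308
13.175 tr 0.1313 th -0.0024 n 3412 pin 0.1309
13.225 tr 0.1313 th -0.0011 n 3405 pin 0.1311
13.275 tr 0.1313 th 0.0007 n 3394 pin 0.1314
13.325 tr 0.1313 th 0.0021 n 3406 pin 0.1316
```

```bash
python3 -c "
from plan import plan
plan(.1313,.0033,.0265,.1311,n=12,L=.53)
"
```

```text
cost 2.9956349116719043e-05 shift from x0 mm [0.5, 1.3, 2.0, 2.3, 2.3, 1.9, 1.3, 0.7, 0.3, -0.0, -0.2, -0.2]
steps [ 1.  1.  1.  0. -0. -0. -1. -1. -0. -0. -0.  0.]
th range -0.001712610614350427 0.005471082825752625 min pin late 0.1310999253874119 resid 5.526878636618321e-07
```

```bash
python3 -m jog '[[0,0,0.0005,0,0,0,0],[0,0,0.0013,0,0,0,0],[0,0,0.002,0,0,0,0],[0,0,0.0023,0,0,0,0],[0,0,0.0023,0,0,0,0],[0,0,0.0019,0,0,0,0],[0,0,0.0013,0,0,0,0],[0,0,0.0007,0,0,0,0],[0,0,0.0003,0,0,0,0],[0,0,0,0,0,0,0],[0,0,-0.0002,0,0,0,0]]'|head -2; python3 look.py 6;  python3 - <<'E'
from h import *
t,tr,i,p,d=shot(); print(tr,theta(i,d,tr),cup(i,p,d,tr))
p,d=viewer.capture('side'); tips('side',['cup','pin_tip']); cv2.imwrite('pics/s1.png',cv2.resize(p[150:300,200:360],None,fx=4,fy=4))
W,u,v=world('side',d,np.ones(d.shape,bool)); hsv=cv2.cvtColor(p,cv2.COLOR_BGR2HSV)[v,u].astype(int); Q=np.c_[(W[:,:2]-C0)@EX,(W[:,:2]-C0)@EY,W[:,2]]
b=(abs(hsv[:,0]-18)<9)&(hsv[:,1]>120)&(abs(Q[:,0])<.05)&(abs(Q[:,1]-.13)<.05)&(Q[:,2]<.05)&(Q[:,2]>.031); q=Q[b]
print('side cup rim',len(q),q.min(0),q.max(0)); print(bot.read_state()['time_s'])
E
```

```text
time_s: 14.75
position: [0.5351, 0.1707, 0.2986]
14.75 tr 0.1318 th -0.0001 n 3388 pin 0.1318
14.8 tr 0.1318 th 0.0001 n 3404 pin 0.1318
14.85 tr 0.1318 th 0.0004 n 3393 pin 0.1318
14.9 tr 0.1318 th 0.0004 n 3400 pin 0.1318
14.95 tr 0.1318 th 0.0005 n 3399 pin 0.1318
15.0 tr 0.1318 th 0.0006 n 3405 pin 0.1318
0.13177507582193188 (np.float64(0.0008836601356761155), np.int64(3410)) (252, array([0.00113289, 0.13155434]), np.float64(0.0014662314966560983), array([-0.02645353,  0.1055398 ,  0.0301317 ]), array([0.01278483, 0.15739878, 0.03944391]))
side cup [(0.78, [0.5351, 0.1702, 0.01])]
side pin_tip [(0.72, [0.5349, 0.1718, 0.0495])]
side cup rim 100 [-0.02060993  0.10314496  0.03101638] [0.02243928 0.15464073 0.03946788]
15.25
```

View pics/s1.png

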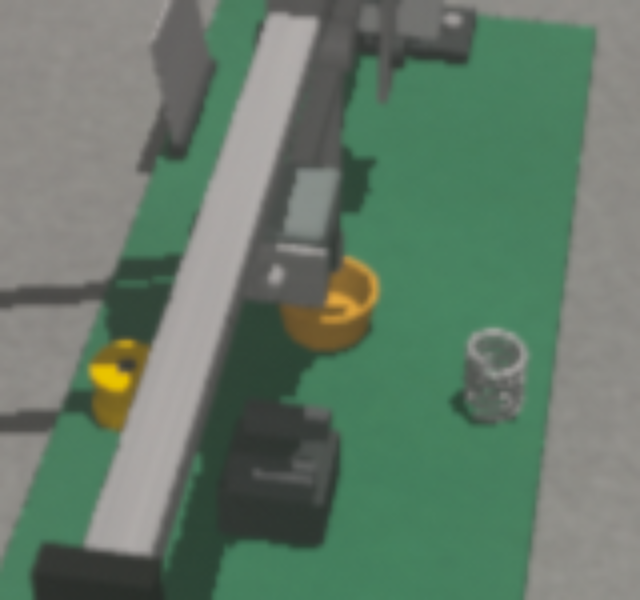

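```bash
python3 -m jog '[[0,0,-0.0002,0,0,0,0],[0,0,-0.0004,0,0,0,0],[0,0,-0.0006,0,0,0,0],[0,0,-0.0007,0,0,0,0],[0,0,-0.0007,0,0,0,0],[0,0,-0.0007,0,0,0,0],[0,0,-0.0007,0,0,0,0],[0,0,-0.0007,0,0,0,0],[0,0,-0.0007,0,0,0,0],[0,0,-0.0007,0,0,0,0],[0,0,-0.0007,0,0,0,0],[0,0,-0.0007,0,0,0,0]]'|head -2; python3 look.py 5; python3 -m jog '[[0,0,0,0,0,0,0],[0,0,0,0,0,0,0],[0,0,0,0,0,0,0],[0,0,0,0,0,0,0],[0,0,0,0,0,0,0],[0,0,0,0,0,0,0],[0,0,0,0,0,0,0],[0,0,0,0,0,0,0],[0,0,0,0,0,0,0],[0,0,0,0,0,0,0],[0,0,0,0,0,0,0],[0,0,0,0,0,0,0],[0,0,0,0,0,0,0],[0,0,0,0,0,0,0],[0,0,0,0,0,0,0],[0,0,0,0,0,0,0],[0,0,0,0,0,0,0],[0,0,0,0,0,0,0],[0,0,0,0,0,0,0],[0,0,0,0,0,0,0]]'|head -2; python3 look.py 4
```

```text
time_s: 16.75
position: [0.535, 0.1699, 0.2986]
16.75 tr 0.1311 th 0.0012 n 3404 pin 0.1313
16.8 tr 0.1311 th 0.0011 n 3411 pin 0.1312
16.85 tr 0.1311 th 0.0011 n 3405 pin 0.1312
16.9 tr 0.1311 th 0.0009 n 3410 pin 0.1312
16.95 tr 0.1311 th 0.0010 n 3394 pin 0.1312
time_s: 19.5
position: [0.5349, 0.1699, 0.2985]
19.5 tr 0.1311 th 0.0005 n 3406 pin 0.1312
19.55 tr 0.1311 th 0.0007 n 3403 pin 0.1312
19.6 tr 0.1311 th 0.0010 n 3410 pin 0.1312
19.65 tr 0.1311 th 0.0009 n 3403 pin 0.1312
```

```bash
python3 -m jog '[[0,0,0,0,0,0,0],[0,0,0,0,0,0,0],[0,0,0,0,0,0,0],[0,0,0,0,0,0,0],[0.45,0,0,0,0,0,0],[0.6,0,0,0,0,0,0],[0.7,0,0,0,0,0,0],[0.7,0,0,0,0,0,0],[0.7,0,0,0,0,0,0],[0.7,0,0,0,0,0,0]]'; python3 - <<'E'
from h import *
for _ in range(3):
    t,tr,i,p,d=shot(); Q,u,v=cloud(i,d); k=(abs(Q[:,0])<.03)&(abs(Q[:,1]-.131)<.025)&(Q[:,2]>.3225)&(Q[:,2]<.335)
    print(t,tr,theta(i,d,tr),Q[k][:,1].min() if k.any() else 0,Q[k][:,1].max() if k.any() else 0)
tips('wrist',['knob'])
E
```

```text
time_s: 20.95
position: [0.5347, 0.1692, 0.2986]
tcp_rot: [[-0.982, 0.187, -0.0], [0.187, 0.982, 0.0], [0.0, 0.0, -1.0]]
force: [0.7, 1.3, -0.3]
opening: 0.693
grasp_force: 0.0
20.95 0.13034835188789035 (np.float64(0.0007675580310742367), np.int64(3424)) 0.11690777923534203 0.14711107098423956
21.0 0.13037116766349882 (np.float64(0.0009258552144295413), np.int64(3423)) 0.11691080934628438 0.14709372068231202
21.05 0.13037814698158268 (np.float64(0.0012022031126558718), np.int64(3422)) 0.11689067254668108 0.14703545271007917
wrist knob [(0.65, [0.5369, 0.1706, 0.3048])]
```

```bash
python3 -m jog '[[0.7,0,0,-0.01,0,0,0],[0.7,0,0,-0.03,0,0,0],[0.7,0,0,-0.06,0,0,0],[0.7,0,0,-0.09,0,0,0],[0.7,0,0,-0.11,0,0,0],[0.7,0,0,-0.12,0,0,0],[0.7,0,0,-0.12,0,0,0],[0.7,0,0,-0.12,0,0,0]]'|head -2; python3 - <<'E'
from h import *
for _ in range(8):
    t,tr,i,p,d=shot(); print(t,theta(i,d,.1311),end=' ')
    Q,u,v=cloud(i,d); k=(abs(Q[:,0])<.03)&(abs(Q[:,1]-.131)<.025)&(Q[:,2]>.322)&(Q[:,2]<.335); print(k.sum(),(Q[k][:,1].min()+Q[k][:,1].max())/2)
print(cup(i,p,d,.131)[:3]); p,d=viewer.capture('side'); cv2.imwrite('pics/s2.png',p); tips('side',['knob','cup','pin_tip'])
E
```

```text
time_s: 22.15
position: [0.5343, 0.1692, 0.4176]
22.15 (np.float64(-0.00042387843408397074), np.int64(1446)) 1363 0.13214008946523856
22.2 (np.float64(-0.0004630834684428479), np.int64(1440)) 1365 0.13210619995466683
22.25 (np.float64(-0.0005615437850976525), np.int64(1432)) 1364 0.13215558830113341
22.3 (np.float64(0.0003045458364424764), np.int64(1455)) 1341 0.13213095975162772
22.35 (np.float64(7.92857109409921e-05), np.int64(1446)) 1345 0.1321978243784666
22.4 (np.float64(0.0004140959198536616), np.int64(1410)) 1357 0.13221938399176278
22.45 (np.float64(0.0008747540168044593), np.int64(1422)) 1368 0.13227963885923508
22.5 (np.float64(0.0007633236135777043), np.int64(1427)) 1361 0.13227853546650464
(152, array([0.00172537, 0.13148778]), np.float64(0.0013893440561955402))
side knob [(0.89, [0.5368, 0.1705, 0.3047])]
side cup [(0.64, [0.5377, 0.17, 0.0092])]
side pin_tip [(0.7, [0.5349, 0.1704, 0.0482])]
```

View pics/s2.png

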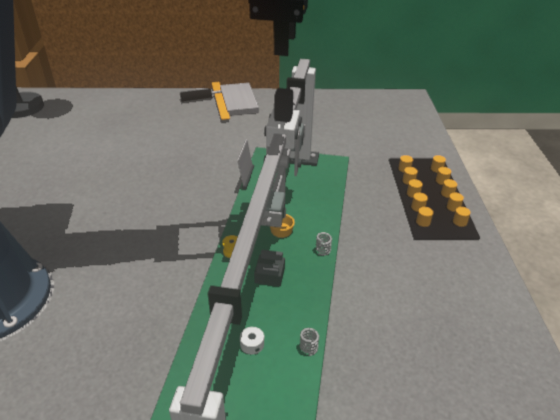

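The picture shows the trolley with its knob at (284,104), hanging free of the raised gripper. The cup is below at (283,227), and the springs and roller stand where they were. The pin and cup agree within about 1 mm, and the swing is under 1 mrad.

```bash
python3 -c "from h import *; print(workorder.hand_in())"
```

```text
the job is handed in; nothing more can be done
None
```

The job is done and handed in: the yoke hangs still (swing about 1 mrad) with its pin within about 1 mm of the cup's centre, the knob is released, and the loose parts are where they stood. It was held there for about 5 s before I let go, and the whole run took about 23 s of the 48 s allowed.

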